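Clear the drying rail of fired clay pieces

ROBOT

A 6-joint arm with a two-finger parallel gripper is mounted at the origin on the work surface. World frame = base frame: x ahead of the robot, y to its left, z up, the work surface at z = 0. Lengths are in m, angles in rad, forces in N, time in s.
With the tool pointing down it reaches from about 0.325 to 0.9 m from the base axis. Payload 6.1 kg.
Tool frame: the origin (TCP) lies between the finger pads; the fingertips stand ahead of it and the grasp point (between the pads) is the TCP (ctrl.finger_overhang is the z of the fingertips in the tool frame, in m); z points along the fingers, y is the line along which they close (so a half turn about z gives the same grasp; the last joint's range is limited). The gripper opens to 87 mm and grips with 3 to 60 N. Pads are 19 mm wide; open, the fingers measure 117 mm over their backs; the gripper's body (75 mm by 190 mm) begins 51 mm behind the grasp point.
Start: joints at [-1.409, 0.22, 1.526, -0, 1.395, -0.126], TCP at [0.177, -0.599, 0.242] pointing down, gripper open.
Joint ranges: [-2.98, 2.98], [-0.91, 2.08], [0.09, 2.57], [-1.24, 4.39], [0.2, 2.65], [-2.68, 2.68]. Speed limits (rad/s): [2.57, 2.57, 3.01, 3.14, 3.14, 3.14].

INTERFACE

Orientations are given as a unit quaternion [w, x, y, z].
In Python, from rig import ctrl gives the robot as it stands.
- The arm moves only by the tool jog_arm, never from a script. Its argument "moves" is one flat list of numbers, 7 for each row, row after row: the shift along the world's x, y, z each as a share of 0.025 m, from -1 to 1, then the turn, a rotation vector about the world's x, y, z each as a share of 5 degrees, from -1 to 1, then the opening, from 0 (shut) to 1 (fully open). In form: [tx, ty, tz, wx, wy, wz, hand, tx, ty, tz, wx, wy, wz, hand, ...]. A call has 1 to 10 rows; each row shifts and turns the commanded pose from where the row before left it; what a row does not reach is not made up. A row lasts 1/10 s, in which the tool goes at most 50 mm and 8.59 degrees, less where a joint would pass 70% of its speed; a pose out of reach is approached as far as the arm can. A call with a number of a shift or a turn outside -1 to 1 is refused whole. A call with a gripper value outside its range is refused whole. The fingers move at their own pace and stop on an object; "squeeze" is the grip in N (left out, the last holds). Time passes only in rows, so rows that do not move let the fingers close. It gives the time, the measured TCP pose, the force, the opening and the grip force at its end, in the units of the state.
- ctrl.sense(): the state, without advancing time (a new reading comes with each control period).
- ctrl.read_camera(name): name is "scene" or "top" or "wrist"; returns the picture (480x640x3 uint8, red, green, blue); there is no depth.
- ctrl.calibration(name): a dict with "mtx" (3x3 intrinsics, pixels), "position" and "orientation" of the camera in the world; the wrist camera has in their place "T_tool_cam" (4x4, takes a point from camera to tool coordinates, whose origin is the TCP and whose axes are the flange's). Camera axes: x right, y down, z forward; pixel columns grow to the right and rows downward; lengths in m; the calibration is good to about 2 mm. A picture is of the moment at which its call begins: read the wrist's pose just before it. calibration takes no time and is no camera call.
- ctrl.close_job(): hands the job in; it is judged then, once.
The state is a dict: "t": time; "joint_pos": joint angles; "qd": joint speeds; "joint_torque": joint torques, N m; "ee_pos": TCP position; "eef_rot": TCP orientation; "ft_force": force on the tool from outside, world axes, zero at the start; "torque": the same for the moment, N m; "finger_gap": opening from 0.0 (shut) to 1.0 (fully open); "finger_force": force on a finger pad.
Only numpy, scipy, OpenCV 4.12 (cv2) and the standard library are available. Lean on these libraries where they do the work, as an engineer would, in place of code of your own. Each camera call takes 0.05 s, during which the arm holds its last target. There are 200 camera calls.

TASK

Unclip both trays from the drying rail by pulling them up off their sprung catches, tip each one over the pink tub so that all its fired pieces slide out into the tub (do not pick pieces out of the trays with the fingers), and stand the empty trays upright, side by side on the blue mat. Put the loose pieces that lie on the table, and any that get spilt, into the tub too. Leave the glaze jar and rolling pin where they are.

Things in the scene. Friction and masses are not known exactly. Their poses are not given: they have to be found in the camera images.
- tray_yellow: Clip-on yellow plastic tray, 85 mm wide (y), about 130 g. Origin on its flat underside, straight below the handle; z up, x from the open lip towards the hook. Floor 4 mm thick, x = -115 to -10 mm; side walls 26 mm high; open at x = -115. Behind its 44 mm back wall an upside-down U hook (x = -10 to +10, rib to +14 mm) straddles the rail. It stands flat on floor and hook.
- tray_yellow_grip (a point): Grip point of the yellow tray: on the axis of its black upright handle, 80 mm above the tray's underside. The handle, 20 mm (tray x) by 14 mm (tray y), stands on the hook from 44 to 102 mm above the underside; take it from above with the fingers closing along the tray's y.
- tray_yellow_lip (a point): Middle of the yellow tray's open edge, on the floor's top face (x = -115 mm, z = 4 mm in the tray's frame). There is no wall here: pieces slide out when this end is tipped down by 40 to 60 degrees.
- tray_yellow_mid (a point): Middle of the yellow tray's floor, top face (x = -50 mm, z = 4 mm in the tray's frame).
- tray_green: Clip-on green plastic tray, 85 mm wide (y), about 130 g. Origin on its flat underside, straight below the handle; z up, x from the open lip towards the hook. Floor 4 mm thick, x = -115 to -10 mm; side walls 26 mm high; open at x = -115. Behind its 44 mm back wall an upside-down U hook (x = -10 to +10, rib to +14 mm) straddles the rail. It stands flat on floor and hook.
- tray_green_grip (a point): Grip point of the green tray: on the axis of its black upright handle, 80 mm above the tray's underside. The handle, 20 mm (tray x) by 14 mm (tray y), stands on the hook from 44 to 102 mm above the underside; take it from above with the fingers closing along the tray's y.
- tray_green_lip (a point): Middle of the green tray's open edge, on the floor's top face (x = -115 mm, z = 4 mm in the tray's frame). There is no wall here: pieces slide out when this end is tipped down by 40 to 60 degrees.
- tray_green_mid (a point): Middle of the green tray's floor, top face (x = -50 mm, z = 4 mm in the tray's frame).
- rail: Fixed aluminium rail: level bar along y, 270 mm long, 10 mm thick, top 98 mm up, posts at its ends. Origin on the table under its middle; -x faces the robot. Two trays hang on it 65 mm either side of the middle, undersides 60 mm up, lips to -x. A sprung roller behind the bar holds each: pull straight up, up to 15 N over the weight; it lets go within 10 mm; 45 mm of lift clears the bar.
- tub: Fixed round pink plastic tub, outer radius 95 mm at the rim and 82 mm at the foot, wall 4 mm, 60 mm high, floor 5 mm. Origin at the centre of its underside on the table.
- mat: Fixed flat blue mat, 190 mm (x) by 240 mm (y), 4 mm thick. Origin at the centre of its underside on the table; it holds both trays side by side in y, handles away from the robot.
- piece1: Chunky fired clay piece (terracotta), 20 by 20 by 14 mm, 15 g, starts in the yellow tray. Origin at the centre of its underside. May be absent.
- piece2: Chunky fired clay piece (blue), 20 by 20 by 14 mm, 15 g, starts in the yellow tray. Origin at the centre of its underside. May be absent.
- piece3: Chunky fired clay piece (plum), 20 by 20 by 14 mm, 15 g, starts in the yellow tray. Origin at the centre of its underside. May be absent.
- piece4: Chunky fired clay piece (terracotta), 20 by 20 by 14 mm, 15 g, starts in the green tray. Origin at the centre of its underside. May be absent.
- piece5: Chunky fired clay piece (blue), 20 by 20 by 14 mm, 15 g, starts in the green tray. Origin at the centre of its underside. May be absent.
- piece6: Chunky fired clay piece (plum), 20 by 20 by 14 mm, 15 g, starts in the green tray. Origin at the centre of its underside. May be absent.
- stray1: Chunky fired clay piece (terracotta), 20 by 20 by 14 mm, 15 g, lies loose on the table between the robot and the tub. Origin at the centre of its underside. May be absent.
- stray2: Chunky fired clay piece (blue), 20 by 20 by 14 mm, 15 g, lies loose on the table between the robot and the tub. Origin at the centre of its underside. May be absent.
- stray3: Chunky fired clay piece (plum), 20 by 20 by 14 mm, 15 g, lies loose on the table between the robot and the tub. Origin at the centre of its underside. May be absent.
- stray4: Chunky fired clay piece (terracotta), 20 by 20 by 14 mm, 15 g, lies loose on the table between the robot and the tub. Origin at the centre of its underside. May be absent.
- stray5: Chunky fired clay piece (blue), 20 by 20 by 14 mm, 15 g, lies loose on the table between the robot and the tub. Origin at the centre of its underside. May be absent.
- glaze_jar: Closed glaze jar, 66 mm across, 95 mm high, a bystander. Origin under its centre.
- rolling_pin: Wooden rolling pin lying along its y, 310 mm long, 48 mm thick, a bystander. Origin under its centre.

How it is judged:
On the way:
1. a tray, off the rail, is tipped with its open lip over the tub (((angle between tray_yellow's own z axis and vertical above 0.45 rad and horizontal distance between tray_yellow_lip and tub below 0.1 m and height (world z) of tray_yellow_lip above 0.02 m) or (angle between tray_green's own z axis and vertical above 0.45 rad and horizontal distance between tray_green_lip and tub below 0.1 m and height (world z) of tray_green_lip above 0.02 m))), for 0.2 s.
At the end, for the whole second after the job is handed in: Every piece that is present lies in the tub, at rest (its centre within 88 mm of the tub's axis and below the rim), and both trays stand upright (within 0.12 rad) and at rest on the mat, the middle of each tray's floor within 75 mm (x) and 100 mm (y) of the mat's centre (horizontal distance between each of piece1, piece2, piece3, piece4, piece5, piece6, stray1, stray2, stray3, stray4, stray5 and tub below 0.088 m and height (world z) of each of piece1, piece2, piece3, piece4, piece5, piece6, stray1, stray2, stray3, stray4, stray5 below 0.055 m and linear speed of each of piece1, piece2, piece3, piece4, piece5, piece6, stray1, stray2, stray3, stray4, stray5 below 0.05 m/s and x of tray_yellow_mid in the frame of mat between -0.075 and 0.075 m and y of tray_yellow_mid in the frame of mat between -0.1 and 0.1 m and angle between each of tray_yellow, tray_green's own z axis and vertical below 0.12 rad and height (world z) of each of tray_yellow, tray_green below 0.015 m and linear speed of each of tray_yellow, tray_green below 0.03 m/s and x of tray_green_mid in the frame of mat between -0.075 and 0.075 m and y of tray_green_mid in the frame of mat between -0.1 and 0.1 m); the robot touches nothing.
It fails at once if a piece is taken out of its tray with the fingers ((contact force between the fingers and piece1 above 1 N and distance between piece1 and tray_yellow_mid below 0.045 m) or (contact force between the fingers and piece2 above 1 N and distance between piece2 and tray_yellow_mid below 0.045 m) or (contact force between the fingers and piece3 above 1 N and distance between piece3 and tray_yellow_mid below 0.045 m) or (contact force between the fingers and piece4 above 1 N and distance between piece4 and tray_green_mid below 0.045 m) or (contact force between the fingers and piece5 above 1 N and distance between piece5 and tray_green_mid below 0.045 m) or (contact force between the fingers and piece6 above 1 N and distance between piece6 and tray_green_mid below 0.045 m)).
It fails at once if the glaze jar or the rolling pin is shifted by more than 30 mm (distance of any of glaze_jar, rolling_pin from where it was at the start of the episode above 0.03 m).
Of piece1, piece2, piece3, piece4, piece5, piece6 only 4 to 6 are there at a start; the rules pass over those that are not, and their reading is None.
Of stray1, stray2, stray3, stray4, stray5 only 3 to 5 are there at a start; the rules pass over those that are not, and their reading is None.
At some moment in a run one of stray1, stray2, stray3, stray4, stray5 may be knocked a few centimetres aside while the robot is not near it.
It also fails if it takes over 208 s, if anything falls off the work surface, if the arm or the gripper's body presses on something with over 40 N, if the wrist force passes 120 N, or if a joint passes its speed limit or range.

## Working session

There is one attempt and no reset: what is moved stays moved. The work goes in short steps, Python scripts to look and compute and a tool call to move; the robot and the scene stay as the last step left them, time stands still between calls to the robot, and variables do not carry over. Pictures are saved under pics/ and viewed, at most 14 in all, crops included, and the job is handed in when it is done.

Besides the shell and the picture viewer there is one more tool, called as name(argument=value, ...), one argument or row to a line, values as JSON. jog_arm: Moves the arm, as the interface text tells. Its arguments: {"type":"object","properties":{"moves":{"type":"array"},"squeeze":{"type":"number"}},"required":["moves"]}

```bash
mkdir -p pics; ls; cat > h.py <<'E'
import numpy as np, cv2
from scipy.spatial.transform import Rotation as R
from rig import ctrl
def snap(n,f=None):
    s=ctrl.sense(); im=ctrl.read_camera(n)
    if f: cv2.imwrite('pics/'+f,im[...,::-1])
    return im,s
def cam(n,s=None):
    c=ctrl.calibration(n); K=np.array(c['mtx'])
    if 'T_tool_cam' in c:
        T=np.eye(4); q=s['eef_rot']; T[:3,:3]=R.from_quat([q[1],q[2],q[3],q[0]]).as_matrix(); T[:3,3]=s['ee_pos']
        T=T@np.array(c['T_tool_cam']); return K,T[:3,:3],T[:3,3]
    q=np.array(c['orientation'])
    M=R.from_quat([q[1],q[2],q[3],q[0]]).as_matrix() if q.size==4 else q
    return K,M,np.array(c['position'])
def ray(c,u,v):
    d=c[1]@np.linalg.solve(c[0],[u,v,1.]); return c[2],d/np.linalg.norm(d)
def onplane(c,u,v,z):
    o,d=ray(c,u,v); return o+d*(z-o[2])/d[2]
def tri(c1,p1,c2,p2):
    o1,d1=ray(c1,*p1);o2,d2=ray(c2,*p2)
    t=np.linalg.lstsq(np.c_[d1,-d2],o2-o1,rcond=None)[0]
    a,b=o1+t[0]*d1,o2+t[1]*d2; return (a+b)/2,np.linalg.norm(a-b)
def proj(c,p):
    x=c[0]@(c[1].T@(np.array(p)-c[2])); return x[:2]/x[2]
E
python3 - <<'E'
from h import *
for n in('scene','top'):
    snap(n,n+'0.png'); print(n,ctrl.calibration(n))
c=ctrl.calibration('wrist');print(c); print(ctrl.sense(),ctrl.finger_overhang)
E
```

```text
pics
scene {'mtx': array([[608.83623444,   0.        , 321.95569541],
       [  0.        , 608.83623444, 247.81815231],
       [  0.        ,   0.        ,   1.        ]]), 'position': array([1.43928706, 0.17613561, 1.04261435]), 'orientation': array([-0.23027188,  0.58133619,  0.72914506, -0.27815567])}
top {'mtx': array([[436.65620148,   0.        , 320.2090984 ],
       [  0.        , 436.65620148, 238.44087736],
       [  0.        ,   0.        ,   1.        ]]), 'position': array([0.5639975 , 0.01465007, 0.84728225]), 'orientation': array([-0.01979736,  0.71283218, -0.70072243,  0.02159697])}
{'mtx': array([[411.67930211,   0.        , 324.28592654],
       [  0.        , 411.67930211, 241.7929896 ],
       [  0.        ,   0.        ,   1.        ]]), 'T_tool_cam': array([[-3.07065084e-04, -9.59509620e-01, -2.81675690e-01,
         7.88418100e-02],
       [ 9.99999639e-01, -7.15825946e-05, -8.46295205e-04,
        -1.41316377e-04],
       [ 7.91865314e-04, -2.81675848e-01,  9.59509296e-01,
        -1.43798418e-01],
       [ 0.00000000e+00,  0.00000000e+00,  0.00000000e+00,
         1.00000000e+00]])}
{'t': 0.1, 'joint_pos': array([-1.40911093e+00,  2.21132756e-01,  1.52749524e+00, -3.53938899e-06,
        1.39472475e+00, -1.26092407e-01]), 'qd': array([-0.00089098,  0.00033535, -0.00144414,  0.00072602, -0.00107812,
       -0.00084044]), 'joint_torque': array([ 4.51936421e-04, -4.95944452e+01, -3.88520122e+01,  7.00005703e-02,
        5.14152716e-02, -6.30353770e-05]), 'ee_pos': array([ 0.17730228, -0.59876886,  0.2405564 ]), 'eef_rot': array([-8.79872878e-04,  9.89665413e-01,  1.43393154e-01, -1.74026418e-05]), 'ft_force': array([-0.07566006,  0.17830336,  0.2024347 ]), 'torque': array([ 0.01485958, -0.01645167,  0.01035639]), 'finger_force': 0.0, 'finger_gap': 1.0019188091632383} 0.019
```

View pics/top0.png

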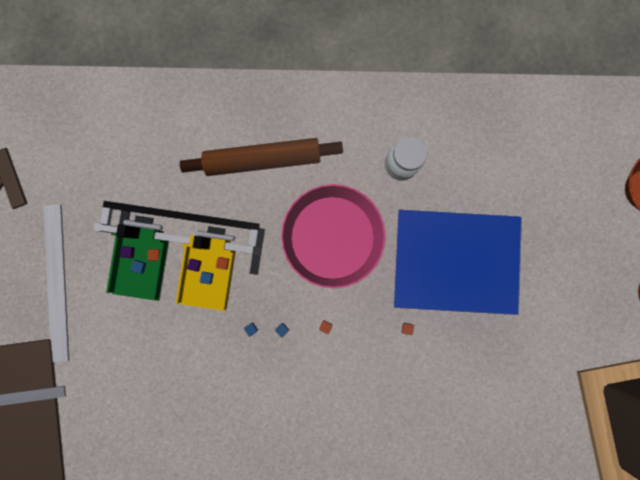

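View pics/scene0.png

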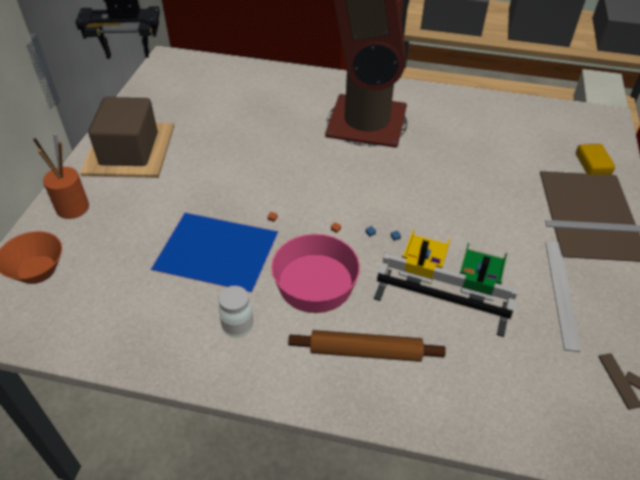

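The top view shows the tub at (333,236), the mat at (458,262), and four strays at (251,329), (282,330), (326,327) and (408,328). The green tray is around (137,263) and the yellow around (206,273), with three pieces each. The handles are the black squares at (131,231) and (202,242). The jar is at (407,157) and the pin at (260,157).

```bash
cat > seg.py <<'E'
from h import *
def mask(im,k):
    h,s,v=cv2.split(cv2.cvtColor(im,cv2.COLOR_RGB2HSV)); h=h.astype(int)
    m={'pink':(h>160)&(h<176)&(s>100)&(v>90),'mat':(h>105)&(h<125)&(s>190)&(v>80),'yellow':(h>18)&(h<33)&(s>190)&(v>120),
     'green':(h>50)&(h<80)&(s>150)&(v>50),'black':(v<28),'terra':(h<14)&(s>120)&(v>120),'blue':(h>98)&(h<116)&(s>90)&(s<205)&(v>60)&(v<190),'plum':(h>130)&(h<165)&(s>60)&(v<110)}[k]
    return m.astype(np.uint8)
def blobs(m,lo,hi):
    n,l,st,c=cv2.connectedComponentsWithStats(m)
    return [(c[i].round(1),int(st[i,4]),st[i,:4].tolist(),l==i) for i in range(1,n) if lo<=st[i,4]<=hi]
E
python3 - <<'E'
from seg import *
for n in('top','scene'):
    im=cv2.imread(f'pics/{n}0.png')[...,::-1].copy(); c=cam(n)
    print(n)
    for k in('pink','mat','yellow','green'):
        b=max(blobs(mask(im,k),100,1e6),key=lambda b:b[1]); cn=cv2.findContours(b[3].astype(np.uint8),0,2)[0][0]
        r=cv2.minAreaRect(cv2.convexHull(cn)); e=cv2.fitEllipse(cv2.convexHull(cn)); bp=cv2.boxPoints(r)
        z={'pink':.06,'mat':.004,'yellow':.075,'green':.075}[k]
        print(k,b[0],b[1],'ell' ,np.round(e[0],1),onplane(c,*e[0],z).round(3) if k=='pink' else [onplane(c,*p,z).round(3)[:2].tolist() for p in bp])
    for k in('terra','blue','plum','black'):
        for b in blobs(mask(im,k),15,300): print(k,b[0],b[1],b[2],onplane(c,*b[0],.012 if k!='black' else .162).round(3)[:2])
E
```

```text
top
pink [337.1 237.1] 7357 ell [332.9 235.8] [ 0.615 -0.01   0.06 ]
mat [463.  262.6] 10520 ell [463.9 261.5] [[0.486, -0.14], [0.67, -0.149], [0.661, -0.377], [0.477, -0.365]]
yellow [206.  276.7] 2353 ell [203.1 273.6] [[0.491, 0.267], [0.612, 0.256], [0.602, 0.166], [0.481, 0.178]]
green [138.9 267.4] 2084 ell [137.8 265.8] [[0.507, 0.376], [0.627, 0.361], [0.617, 0.288], [0.497, 0.302]]
terra [635.4 187.9] 264 [630, 172, 10, 37] [ 0.721 -0.595]
terra [153.  254.4] 89 [149, 250, 9, 10] [0.577 0.332]
terra [221.4 262.8] 96 [216, 258, 11, 11] [0.563 0.201]
terra [325.2 327. ] 90 [320, 321, 12, 12] [0.445 0.001]
terra [407.5 328.7] 86 [403, 324, 10, 10] [ 0.445 -0.155]
blue [137.1 266.4] 113 [131, 261, 13, 12] [0.554 0.361]
blue [205.9 277.4] 99 [201, 272, 11, 11] [0.535 0.229]
blue [250.3 329.1] 96 [245, 323, 12, 13] [0.439 0.142]
blue [281.4 329.8] 95 [276, 324, 12, 13] [0.439 0.083]
plum [126.2 251.6] 119 [120, 247, 13, 10] [0.581 0.383]
plum [193.5 264.7] 107 [187, 259, 13, 12] [0.559 0.254]
black [127.5 231.6] 240 [117, 225, 23, 14] [0.61  0.316]
black [201.3 242.2] 153 [194, 2
[... 376 characters left out ...]
81.8 271.2] 962 ell [482.6 266.9] [[0.613, 0.288], [0.51, 0.3], [0.52, 0.381], [0.621, 0.365]]
terra [272.2 215.5] 41 [268, 213, 9, 6] [ 0.445 -0.155]
terra [336.  226.4] 43 [332, 223, 9, 8] [0.446 0.001]
terra [  6.  274.8] 18 [0, 271, 14, 8] [ 0.756 -0.67 ]
blue [370.4 230.8] 47 [367, 227, 8, 8] [0.441 0.083]
blue [395.4 235. ] 45 [392, 232, 8, 7] [0.441 0.142]
plum [435.  259.8] 20 [432, 258, 7, 4] [0.497 0.24 ]
black [144.6  38. ] 123 [139, 29, 11, 27] [-0.015 -0.652]
black [104.3  44.4] 99 [99, 34, 11, 24] [ 0.044 -0.746]
black [636.5  87.8] 77 [632, 77, 8, 20] [-0.083  0.686]
black [422.7 253.2] 78 [419, 243, 8, 21] [0.623 0.206]
black [482.9 269.3] 113 [478, 258, 11, 23] [0.638 0.322]
```

jog_arm(
  moves=[0.37,1,0,0,0,-0.33,1,0.37,1,0,0,0,-0.33,1,0.37,1,0,0,0,-0.33,1,0.37,1,0,0,0,-0.33,1,0.37,1,0,0,0,-0.33,1,0.37,1,0,0,0,-0.33,1,0.37,1,0,0,0,-0.33,1,0.37,1,0,0,0,-0.33,1,0.37,1,0,0,0,-0.33,1,0.37,1,0,0,0,-0.33,1],
)

```text
t: 1.1
ee_pos: [0.27, -0.348, 0.2411]
eef_rot: [-0.0, 1.0, -0.001, -0.0]
ft_force: [-0.0, -0.2, 0.4]
finger_gap: 1.0
finger_force: 0.0
```

jog_arm(
  moves=[0.37,1,0,0,0,0,1,0.37,1,0,0,0,0,1,0.37,1,0,0,0,0,1,0.37,1,0,0,0,0,1,0.37,1,0,0,0,0,1,0.37,1,0,0,0,0,1,0.37,1,0,0,0,0,1,0.37,1,0,0,0,0,1,0.37,1,0,0,0,0,1,0.37,1,0,0,0,0,1],
)

```text
t: 2.1
ee_pos: [0.3624, -0.0981, 0.2413]
eef_rot: [-0.0, 1.0, -0.0, -0.0]
ft_force: [1.2, -0.6, 0.1]
finger_gap: 0.999
finger_force: 0.0
```

jog_arm(
  moves=[0.37,1,0,0,0,0,1,0.37,1,0,0,0,0,1,0.37,1,0,0,0,0,1,0.37,1,0,0,0,0,1,0,0,0,0,0,0,0.5,0,0,0,0,0,0,0.5],
)

```text
t: 2.7
ee_pos: [0.3991, 0.0009, 0.2412]
eef_rot: [0.0, 1.0, 0.001, -0.001]
ft_force: [-0.5, -0.3, 0.1]
finger_gap: 0.893
finger_force: 0.0
```

```bash
cat > strays.py <<'E'
from seg import *
import sys
im,s=snap('wrist',sys.argv[1]); c=cam('wrist',s)
print(s['t'],s['ee_pos'].round(4),s['eef_rot'].round(4),s['finger_gap'])
for k in('terra','blue','plum'):
    for b in blobs(mask(im,k),60,2500):
        cn=cv2.findContours(b[3].astype(np.uint8),0,2)[0][0]
        p=np.array([onplane(c,*q,.014)[:2]*1000 for q in cn[:,0]]).astype(np.float32)
        r=cv2.minAreaRect(p)
        print(k,b[0],b[1],'xy',np.round(r[0],1),'size',np.round(r[1],1),'ang',round(r[2],1))
E
python3 strays.py w1.png
```

```text
2.7 [0.3991 0.0009 0.2412] [ 1.e-04  1.e+00  9.e-04 -5.e-04] 0.8927907498424741
terra [320.5 156.6] 168 xy [446.6   4.3] size [12.9 16.7] ang 66.2
terra [492.  160.5] 64 xy [ 446.  -149.2] size [ 8.4 16.7] ang 82.1
blue [11.2 29.1] 714 xy [548.9 257.1] size [18.5 23.3] ang 78.4
blue [165.1 165.5] 445 xy [439.2 143.6] size [18.8 18.5] ang 35.4
blue [238.9 166.8] 129 xy [437.4  77.2] size [ 9.3 16.1] ang 83.0
```

View pics/w1.png

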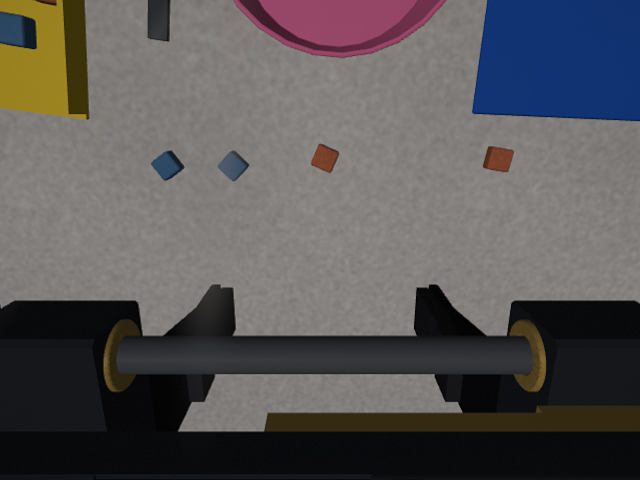

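The wrist view shows the four strays at (167,165), (233,165), (325,158) and (499,159). My masks cut them short, so I'll redo them with a chroma threshold.

```bash
cat > strays.py <<'E'
from seg import *
import sys
def find(im,c,lo=150,hi=1500,z=.014):
    f=cv2.GaussianBlur(im,(3,3),0).astype(int); m=((f.max(2)-f.min(2))>26).astype(np.uint8); out=[]
    for b in blobs(m,lo,hi):
        if b[0][1]>285: continue
        cn=cv2.findContours(b[3].astype(np.uint8),0,2)[0][0]
        p=np.array([onplane(c,*q,z)[:2]*1000 for q in cn[:,0]]).astype(np.float32)
        r=cv2.minAreaRect(p); out.append((b[0],b[1],r))
    return out
if __name__=='__main__':
    im,s=snap('wrist',sys.argv[1]); c=cam('wrist',s)
    print(s['t'],s['ee_pos'].round(4),s['eef_rot'].round(4),s['finger_gap'])
    for b in find(im,c): print(b[0],b[1],'xy',np.round(b[2][0],1),'size',np.round(b[2][1],1),'ang',round(b[2][2],1))
E
python3 - <<'E'
from strays import *
im=cv2.imread('pics/w1.png')[...,::-1].copy(); s=ctrl.sense(); c=cam('wrist',s)
for b in find(im,c): print(b[0],b[1],'xy',np.round(b[2][0],1),'size',np.round(b[2][1],1),'ang',round(b[2][2],1))
# heights by triangulation with top view
t=cam('top')
for w,p in(((166.5,165.5),(250.3,329.1)),((233,165.5),(281.4,329.8)),((325,158),(325.2,327)),((498.5,159),(407.5,328.7))): print(tri(c,w,t,p))
E
```

```text
[324.3 157.9] 518 xy [445.9   1.2] size [20.  20.1] ang 66.1
[497.9 158.8] 606 xy [ 445.2 -152.5] size [23.9 19.9] ang 80.0
[165.4 165.5] 479 xy [439.3 142.7] size [19.3 19.6] ang 34.5
[232.3 166. ] 389 xy [439.3  83.4] size [17.6 17.5] ang 43.2
(array([0.43921023, 0.1420276 , 0.01348132]), np.float64(0.00022388056170706124))
(array([0.43868835, 0.0834159 , 0.01064825]), np.float64(0.0007264572779122012))
(array([0.44664227, 0.00070469, 0.02220018]), np.float64(0.000195400828309374))
(array([ 0.44417614, -0.15623853,  0.00702586]), np.float64(0.0006554730441499021))
```

jog_arm(
  moves=[0.4,0,-1,0,0,-0.96,0.5,0.4,0,-1,0,0,-0.96,0.5,0.4,0,-1,0,0,-0.96,0.5,0.4,0,-1,0,0,-0.96,0.5,0.28,0,-1,0,0,-0.96,0.5,0,0,-1,0,0,0,0.5,0,0,-1,0,0,0,0.5,0,0,-1,0,0,0,0.5,0,0,-0.76,0,0,0,0.5,0,0,0,0,0,0,0.5],
  squeeze=20,
)

```text
t: 3.75
ee_pos: [0.4452, -0.0004, 0.0209]
eef_rot: [0.0, 0.978, -0.209, -0.001]
ft_force: [-0.2, 0.4, 0.1]
finger_gap: 0.496
finger_force: 0.0
```

jog_arm(
  moves=[0,0,0,0,0,0,0,0,0,0,0,0,0,0,0,0,0,0,0,0,0,0,0,0,0,0,0,0,0,0,0,0,0,0,0],
)

```text
t: 4.25
ee_pos: [0.4467, 0.0005, 0.023]
eef_rot: [0.0, 0.978, -0.208, 0.0]
ft_force: [-0.0, -1.5, 2.9]
finger_gap: 0.229
finger_force: 20.0
```

jog_arm(
  moves=[0,0,1,0,0,0,0,0.5,0,1,0,0,0,0,0.5,0,1,0,0,0,0,1,0,1,0,0,0,0,1,0,0,0,0,0,0,1,0,0,0,0,0,0,0.36,0,-1,0,0,0,0,0,0,-1,0,0,0,0,0,0,-0.8,0,0,0,0,0,0,0,0,0,0,0],
)

```text
t: 5.25
ee_pos: [0.5525, 0.0012, 0.0492]
eef_rot: [0.0, 0.978, -0.208, -0.003]
ft_force: [-1.2, -0.1, -0.4]
finger_gap: 0.227
finger_force: 20.0
```

jog_arm(
  moves=[0,0,0,0,0,0,0.5,0,0,0,0,0,0,0.5,0,0,0,0,0,0,0.5,0,0,1,0,0,0.56,0.5,0,0,1,0,0,0.56,0.5,-0.5,-0.5,1,0,0,0.56,0.5,-1,-1,0,0,0,0.56,0.5,-1,-1,0,0,0,0.56,0.5,-1,-1,0,0,0,0,0.5,-1,-1,0,0,0,0,0.5],
)

```text
t: 6.25
ee_pos: [0.4425, -0.1128, 0.1288]
eef_rot: [0.0, 0.996, -0.087, 0.001]
ft_force: [0.1, -0.9, 0.6]
finger_gap: 0.494
finger_force: 0.0
```

```bash
python3 strays.py w2.png; python3 - <<'E'
from strays import *
im,s=snap('top','t2.png')
for b in find(im,cam('top'),60,300): print(b[0],b[1],np.round(b[2][0],1))
E
```

```text
6.25 [ 0.4425 -0.1128  0.1288] [ 5.000e-04  9.962e-01 -8.690e-02  1.200e-03] 0.49436335196834763
[386.9 229.9] 1051 xy [ 446.2 -153.8] size [21.3 21.5] ang 80.0
```

jog_arm(
  moves=[0.12,-1,0,0,0,0,0.5,0,-0.68,-0.2,0,0,0,0.5,0,0,-1,0,0,0,0.5,0,0,-1,0,0,0,0.5,0,0,-1,0,0,0,0.5,0,0,-1,0,0,0,0.5,0,0,0,0,0,0,0,0,0,0,0,0,0,0,0,0,0,0,0,0,0,0,0,0,0,0,0,0],
)

```text
t: 7.35
ee_pos: [0.4468, -0.1541, 0.0238]
eef_rot: [0.0, 0.996, -0.087, 0.001]
ft_force: [-0.6, -0.7, 2.8]
finger_gap: 0.229
finger_force: 20.0
```

jog_arm(
  moves=[0,0,0,0,0,0,0,0,0,1,0,0,0,0,0,0.5,1,0,0,0,0,0.4,1,1,0,0,0,0,1,1,0.6,0,0,0,0,1,1,0,0,0,0,0,1,0.5,0,0,0,0,0,1,0,-0.6,0,0,0,0,0.6,0,-1,0,0,0,0,0,0,-0.8,0,0,0,0],
)

```text
t: 8.35
ee_pos: [0.573, -0.0536, 0.0524]
eef_rot: [0.0, 0.996, -0.087, 0.001]
ft_force: [-1.0, -0.2, -0.9]
finger_gap: 0.224
finger_force: 20.0
```

jog_arm(
  moves=[0,0,0,0,0,0,0.5,0,0,0,0,0,0,0.5,0,0,0,0,0,0,0.5,0,0,1,0,0,1,0.5,0,0,1,0,0,1,0.5,0,0.5,1,0,0,1,0.5,-1,1,0,0,0,1,0.5,-1,1,0,0,0,1,0.5,-1,1,0,0,0,1,0.5,-1,1,0,0,0,1,0.5],
)

```text
t: 9.35
ee_pos: [0.4697, 0.0594, 0.1283]
eef_rot: [0.0, 0.976, 0.218, 0.0]
ft_force: [-0.6, 0.3, 0.2]
finger_gap: 0.499
finger_force: 0.0
```

jog_arm(
  moves=[-1,0.5,0,0,0,1,0.5,-0.36,0.46,0,0,0,1,0.5,0,0,0,0,0,1,0.5,0,0,0,0,0,0.6,0.5],
)

```text
t: 9.75
ee_pos: [0.4364, 0.0831, 0.1284]
eef_rot: [0.0, 0.93, 0.368, 0.0]
ft_force: [0.3, -0.4, -1.0]
finger_gap: 0.499
finger_force: 0.0
```

```bash
python3 strays.py w3.png; python3 - <<'E'
from strays import *
im,s=snap('top','t3.png');c=cam('top')
for k in('terra','blue','plum'):
    for b in blobs(mask(im,k),30,300): print(k,b[0],b[1],onplane(c,*b[0],.012).round(3)[:2])
E
```

```text
9.75 [0.4364 0.0831 0.1284] [2.000e-04 9.297e-01 3.683e-01 5.000e-04] 0.4988962710398372
[256.5 178.9] 993 xy [439.7 143.9] size [20.1 19.5] ang 35.2
[324.4 240.4] 917 xy [439.6  85.4] size [21.1 19.1] ang 43.2
terra [635.2 187.9] 283 [ 0.721 -0.594]
terra [152.8 254.5] 96 [0.577 0.332]
terra [221.6 262.9] 99 [0.563 0.2  ]
terra [353.1 263.2] 92 [ 0.567 -0.051]
terra [325.7 269.6] 92 [0.554 0.001]
blue [511.8 252. ] 34 [ 0.593 -0.354]
blue [137.2 266.5] 116 [0.553 0.361]
blue [205.9 277.4] 100 [0.535 0.229]
blue [250.4 329.3] 100 [0.439 0.142]
plum [126.2 251.6] 118 [0.581 0.383]
plum [193.5 264.7] 107 [0.559 0.254]
```

View pics/t3.png

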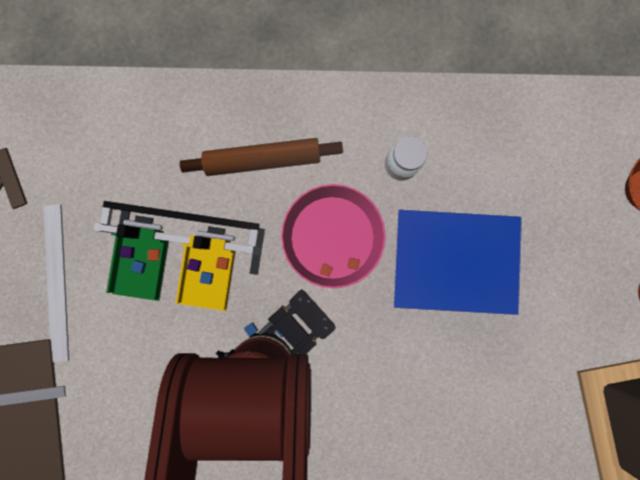

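The top view shows both terracotta strays in the tub, at (326,270) and (353,263). The arm is over the third stray.

jog_arm(
  moves=[0.12,0.04,-0.22,0,0,0,0.5,0,0,-1,0,0,0,0.5,0,0,-1,0,0,0,0.5,0,0,-1,0,0,0,0.5,0,0,-1,0,0,0,0.5,0,0,0,0,0,0,0,0,0,0,0,0,0,0,0,0,0,0,0,0,0,0,0,0,0,0,0,0,0,0,0,0,0,0,0],
)

```text
t: 10.85
ee_pos: [0.44, 0.0837, 0.0223]
eef_rot: [0.0, 0.93, 0.366, 0.0]
ft_force: [0.1, -0.7, -0.6]
finger_gap: 0.226
finger_force: 20.0
```

jog_arm(
  moves=[0,0,1,0,0,0,0,0.5,0,1,0,0,0,0,0.5,-0.2,1,0,0,0,0,1,-0.5,0.6,0,0,0,0,1,-0.5,0,0,0,0,0,1,-0.5,0,0,0,0,0,1,-0.5,-0.6,0,0,0,0,0.6,0,-1,0,0,0,0,0,0,-0.8,0,0,0,0,0,0,0,0,0,0,0],
)

```text
t: 11.85
ee_pos: [0.5773, 0.0287, 0.0487]
eef_rot: [-0.001, 0.931, 0.366, -0.003]
ft_force: [-1.6, 0.8, -0.7]
finger_gap: 0.224
finger_force: 20.0
```

jog_arm(
  moves=[0,0,0,0,0,0,0.5,0,0,0,0,0,0,0.5,0,0,0,0,0,0,0.5,0,0,1,0,0,0,0.5,0,0,1,0,0,-0.4,0.5,-0.6,0.5,1,0,0,-0.4,0.5,-1,1,0,0,0,-0.4,0.5,-1,1,0,0,0,-0.4,0.5,-1,1,0,0,0,0,0.5,-1,1,0,0,0,0,0.5],
)

```text
t: 12.85
ee_pos: [0.4643, 0.1421, 0.1283]
eef_rot: [0.0, 0.954, 0.3, 0.001]
ft_force: [0.2, -0.0, 0.2]
finger_gap: 0.501
finger_force: 0.0
```

jog_arm(
  moves=[-1,0.05,0,0,0,0,0.5,0,0,0,0,0,0,0.5,0,0,0,0,0,0,0.5],
)

```text
t: 13.15
ee_pos: [0.4405, 0.1427, 0.1282]
eef_rot: [0.0, 0.954, 0.301, 0.001]
ft_force: [-0.4, -0.6, 0.3]
finger_gap: 0.5
finger_force: 0.0
```

```bash
python3 strays.py w4.png
```

```text
13.15 [0.4405 0.1427 0.1282] [3.000e-04 9.536e-01 3.010e-01 1.400e-03] 0.4995199800683201
[321.  245.5] 914 xy [440.1 144.7] size [21.2 18.5] ang 35.0
```

jog_arm(
  moves=[0,0,-0.22,0,0,0,0.5,0,0,-1,0,0,0,0.5,0,0,-1,0,0,0,0.5,0,0,-1,0,0,0,0.5,0,0,-1,0,0,0,0.5,0,0,0,0,0,0,0,0,0,0,0,0,0,0,0,0,0,0,0,0,0,0,0,0,0,0,0,0,0,0,0,0,0,0,0],
)

```text
t: 14.2
ee_pos: [0.4399, 0.1424, 0.0216]
eef_rot: [0.0, 0.954, 0.301, -0.0]
ft_force: [-0.2, 0.5, -0.2]
finger_gap: 0.228
finger_force: 20.0
```

jog_arm(
  moves=[0,0,1,0,0,0,0,0.5,-0.5,1,0,0,-1,0,0.5,-0.5,1,0,0,-1,0,1,-0.9,0.6,0,0,-1,0,1,-0.9,0,0,0,-1,0,1,-0.9,0,0,0,0,0,1,-0.9,-0.6,0,0,0,0,1,0,-1,0,0,0,0,0,0,-0.8,0,0,0,0,0,0,0,0,0,0,0],
)

```text
t: 15.2
ee_pos: [0.5874, 0.0273, 0.048]
eef_rot: [-0.001, 0.991, 0.13, -0.003]
ft_force: [-1.4, 1.0, -0.6]
finger_gap: 0.228
finger_force: 20.0
```

jog_arm(
  moves=[0,0,0,0,0,0,0.5,0,0,0,0,0,0,0.5,0,0,0,0,0,0,0.5,0,0,1,0,0,0,0.5,0,0,1,0,0,-0.6,0.5,0,0,1,0,0,-0.6,0.5,0,0.5,1,0,0,-0.6,0.5,0,1,1,0,0,-0.6,0.5,0,1,1,0,0,-0.6,0.5,0,1,1,0,0,-0.6,0.5],
)

```text
t: 16.2
ee_pos: [0.5899, 0.1159, 0.2291]
eef_rot: [-0.0, 1.0, -0.027, 0.001]
ft_force: [0.1, -0.1, -1.0]
finger_gap: 0.497
finger_force: 0.0
```

jog_arm(
  moves=[-0.5,1,1,0,0,-0.6,0.5,-0.5,1,1,0,0,0,0.5,-0.5,1,0,0,0,0,0.5,-0.4,1,0,0,0,0,0.5,0,0,0,0,0,0,0.5,0,0,0,0,0,0,0.5],
)

```text
t: 16.8
ee_pos: [0.5422, 0.2154, 0.2776]
eef_rot: [-0.0, 0.999, -0.052, 0.001]
ft_force: [0.1, 0.2, 0.4]
finger_gap: 0.498
finger_force: 0.0
```

```bash
python3 -c "
from h import *
import pickle
im,s=snap('wrist','w5.png'); pickle.dump(s,open('w5.pkl','wb')); print(s['ee_pos'],s['eef_rot'])"
```

```text
[0.54217843 0.21541199 0.27758876] [-3.74449388e-05  9.98668360e-01 -5.15825193e-02  8.65788213e-04]
```

jog_arm(
  moves=[-1,0.5,0,0,0,0,0.5,-1,1,0,0,0,0,0.5,0,1,0,0,0,0,0.5,0,0.5,0,0,0,0,0.5,0,0,0,0,0,0,0.5,0,0,0,0,0,0,0.5],
)

```text
t: 17.45
ee_pos: [0.493, 0.289, 0.2764]
eef_rot: [0.0, 0.999, -0.053, -0.0]
ft_force: [0.8, 0.3, 0.1]
finger_gap: 0.502
finger_force: 0.0
```

```bash
python3 -c "
from h import *
import pickle
im,s=snap('wrist','w6.png'); pickle.dump(s,open('w6.pkl','wb')); print(s['ee_pos'],s['eef_rot'])
snap('top','t6.png')"
```

```text
[0.49295461 0.28902889 0.27635051] [ 4.55280271e-04  9.98613616e-01 -5.26367967e-02 -8.11813674e-05]
```

View pics/w5.png

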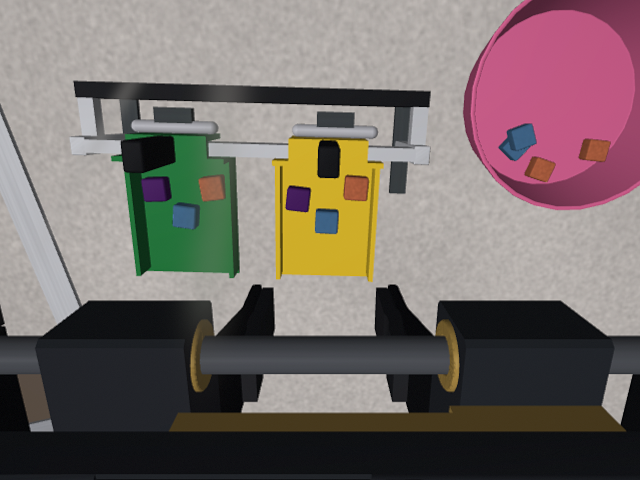

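View pics/w6.png

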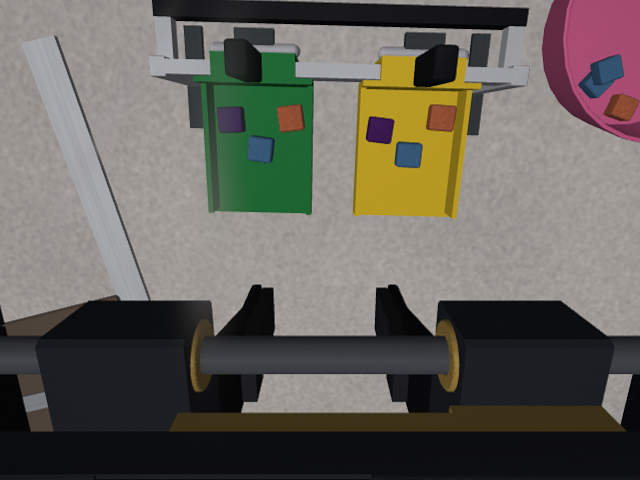

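w5 shows all four strays in the tub, at (518,137), (512,150), (540,169) and (595,150). The handles are at (329,160) for yellow and around (135,157) for green. w6 shows them at about (445,63) for yellow and (235,58) for green. I'll zoom in on the handle tops.

```bash
python3 - <<'E'
from h import *
a=cv2.imread('pics/w5.png');b=cv2.imread('pics/w6.png')
def cr(i,x,y): return cv2.convertScaleAbs(cv2.resize(i[y:y+50,x:x+66],(396,300),interpolation=cv2.INTER_NEAREST),alpha=3,beta=5)
m=np.vstack([np.hstack([cr(a,300,135),cr(a,115,132)]),np.hstack([cr(b,405,38),cr(b,215,32)])])
cv2.imwrite('pics/m.png',m)
E
```

```text
(no output)
```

View pics/m.png

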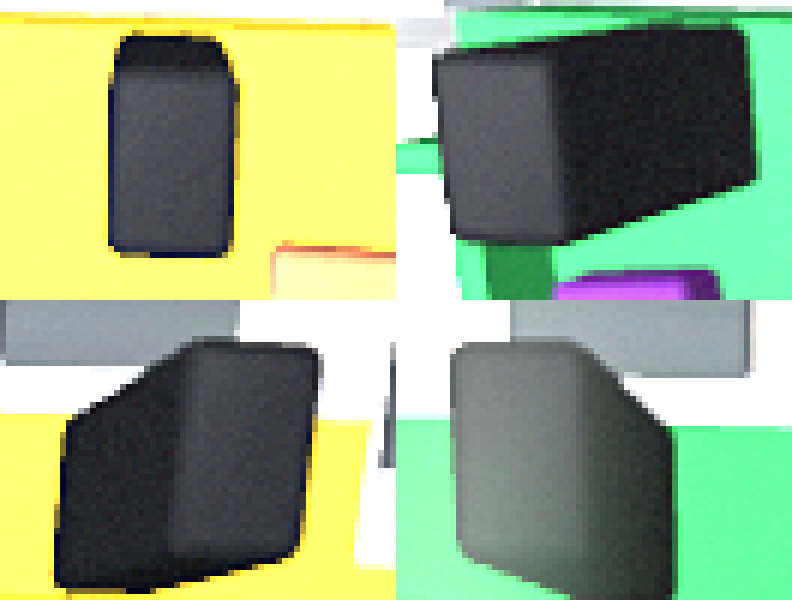

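The zoom resolves the handle tops. In w5 the centres are (328.7,162.2) for yellow and (133.2,156.8) for green. In w6 they are (445.5,63) and (236,57.2).

```bash
python3 - <<'E'
from seg import *
import pickle
s5,s6=[pickle.load(open(f,'rb')) for f in('w5.pkl','w6.pkl')]
a,b,t=cam('wrist',s5),cam('wrist',s6),cam('top')
P={}
for n,p,q in(('y',(328.7,162.2),(445.5,63)),('g',(133.2,156.8),(236,57.2))):
    P[n]=tri(a,p,b,q)[0]; print(n,tri(a,p,b,q),'top proj',proj(t,P[n]))
d=P['g']-P['y'];print('sep',np.linalg.norm(d[:2]),'yaw',np.degrees(np.arctan2(-d[0],d[1])))
# lip corners (yellow: w5 (276,278),(373,279); w6 (355,215),(456,217)); green w5 (139,275),(237,277); w6 (210,212),(312,213)
for n,p,q in(('yL',(276,278),(355,215)),('yR',(373,279),(456,217)),('gL',(139,275),(210,212)),('gR',(237,277),(312,213))): print(n,tri(a,p,b,q))
im=cv2.imread('pics/t6.png')[...,::-1].copy()
m=mask(im,'pink'); 
print(s6['ee_pos'])
E
```

```text
y (array([0.59585227, 0.20804102, 0.16122371]), np.float64(9.664446362898613e-05)) top proj [196.20847396 241.62706112]
g (array([0.6117236 , 0.32861333, 0.16119458]), np.float64(0.0001885424774403824)) top proj [119.89164326 230.23930209]
sep 0.1216124186457667 yaw -7.498919575830278
yL (array([0.49351278, 0.2640244 , 0.08369314]), np.float64(0.0002047943039181789))
yR (array([0.48197708, 0.1789803 , 0.07958608]), np.float64(0.000582189851369752))
gL (array([0.50794527, 0.38480921, 0.08062335]), np.float64(0.0005155174026771601))
gR (array([0.49753969, 0.29925976, 0.08039254]), np.float64(0.0015620488702137666))
[0.49295461 0.28902889 0.27635051]
```

jog_arm(
  moves=[1,-1,0,0,0,-0.26,0.5,1,-1,0,0,0,0,0.5,1,-1,-0.5,0,0,0,0.5,1,-0.3,-1,0,0,0,0.5,0.12,0,-1,0,0,0,0.5,0,0,-0.56,0,0,0,0.5,0,0,0,0,0,0,0.5,0,0,0,0,0,0,0.5],
  squeeze=50,
)

```text
t: 18.35
ee_pos: [0.5953, 0.2074, 0.2006]
eef_rot: [-0.0, 0.998, -0.064, 0.0]
ft_force: [0.5, 0.1, 0.6]
finger_gap: 0.503
finger_force: 0.0
```

```bash
python3 - <<'E'
from h import *
im,s=snap('wrist','w7.png'); c=cam('wrist',s); print(s['t'],s['ee_pos'].round(4),proj(c,[.596,.2065,.162]))
i=im[230:430,200:450]; cv2.imwrite('pics/w7c.png',cv2.convertScaleAbs(cv2.resize(i,(750,600)),alpha=2)[...,::-1])
E
```

```text
18.35 [0.5953 0.2074 0.2006] [327.89713719 290.35956757]
```

View pics/w7c.png

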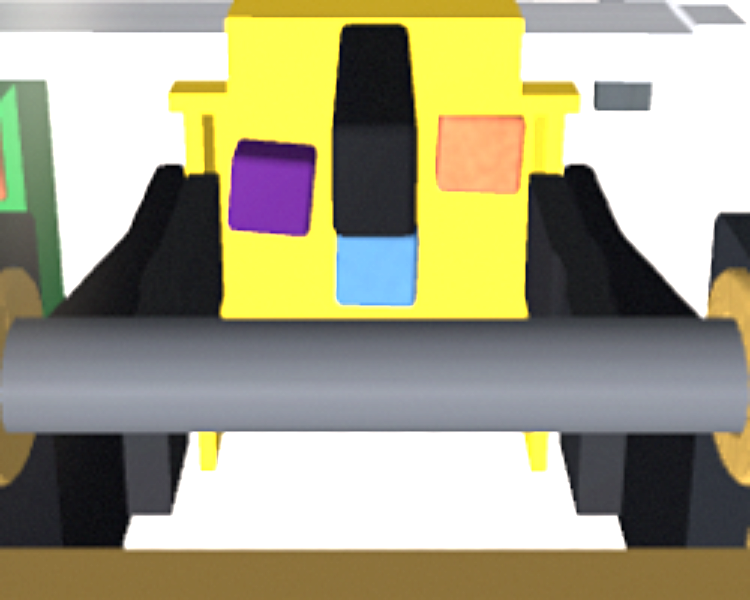

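The handle sits centred between the fingers at column 324.7 and row 289, against a predicted row of 290. I'll grasp it.

jog_arm(
  moves=[0,0,-1,0,0,0,0.5,0,0,-1,0,0,0,0.5,0,0,-0.4,0,0,0,0.5,0,0,0,0,0,0,0,0,0,0,0,0,0,0,0,0,0,0,0,0,0,0,0,0,0,0,0,0,0,0,0,0,0,0,0,0,0,0,0,0,0,0],
)

```text
t: 19.3
ee_pos: [0.596, 0.2075, 0.1412]
eef_rot: [-0.0, 0.998, -0.064, 0.001]
ft_force: [-0.3, -1.0, 4.4]
finger_gap: 0.156
finger_force: 50.0
```

jog_arm(
  moves=[0,0,0.2,0,0,0,0,0,0,0.2,0,0,0,0,0,0,0.2,0,0,0,0,0,0,0.2,0,0,0,0,0,0,0.4,0,0,0,0,0,0,0.4,0,0,0,0,0,0,0.4,0,0,0,0,0,0,0.4,0,0,0,0,0,0,0.4,0,0,0,0,0,0,0.4,0,0,0,0],
)

```text
t: 20.3
ee_pos: [0.5954, 0.2075, 0.2212]
eef_rot: [-0.0, 0.998, -0.064, 0.0]
ft_force: [0.6, -0.3, -2.5]
finger_gap: 0.157
finger_force: 50.0
```

jog_arm(
  moves=[0.13,-0.3,0,0,0,0.1,0,0.13,-0.5,0,0,0,0.1,0,0.13,-0.7,0,0,0,0.1,0,0.13,-0.7,0,0,0,0.1,0,0.13,-0.7,0,0,0,0.1,0,0.13,-0.7,0,0,0,0.1,0,0.13,-0.7,0,0,0,0.1,0,0.13,-0.7,0,0,0,0.1,0,0.13,-0.7,0,0,0,0.1,0,0.13,-0.7,0,0,0,0.1,0],
)

```text
t: 21.3
ee_pos: [0.6275, 0.0454, 0.2189]
eef_rot: [0.0, 1.0, -0.02, -0.001]
ft_force: [0.1, 0.8, -1.4]
finger_gap: 0.154
finger_force: 50.0
```

jog_arm(
  moves=[0.13,-0.7,0,0,0,0.1,0,0.13,-0.7,0,0,0,0.1,0,0.13,-0.5,0,0,0,0.13,0,0.1,-0.4,0,0,0,0.13,0,0,0,0,0,-0.5,0,0,0,0,0,0,-0.8,0,0,0,0,0,0,-0.8,0,0,0,0,0,0,-0.8,0,0,0,0,0,0,-0.8,0,0,0,0,0,0,-0.3,0,0],
)

```text
t: 22.3
ee_pos: [0.6386, -0.0105, 0.2188]
eef_rot: [0.0, 0.985, 0.0, 0.173]
ft_force: [-1.3, 0.2, -1.9]
finger_gap: 0.159
finger_force: 50.0
```

jog_arm(
  moves=[0,0,-0.1,0,-0.5,0,0,0,0,-0.1,0,-0.6,0,0,0,0,-0.1,0,-0.6,0,0,0,0,0,0,-0.6,0,0,0,0,0,0,-0.6,0,0,0,0,0,0,-0.6,0,0,0,0,0,0,-0.6,0,0,0,0,0,0,-0.6,0,0,0,0,0,0,-0.6,0,0,0,0,0,0,-0.7,0,0],
)

```text
t: 23.3
ee_pos: [0.6398, -0.0107, 0.2123]
eef_rot: [0.001, 0.906, 0.0, 0.423]
ft_force: [0.4, 1.1, -2.1]
finger_gap: 0.159
finger_force: 50.0
```

jog_arm(
  moves=[0,0,0,0,-0.5,0,0,0,0,0,0,-0.5,0,0,0,0,0,0,-0.5,0,0,0,0,0,0,0,0,0,0,0,0,0,0,0,0],
)

```text
t: 23.8
ee_pos: [0.6401, -0.0092, 0.2122]
eef_rot: [-0.001, 0.881, 0.001, 0.472]
ft_force: [0.3, -0.4, -0.1]
finger_gap: 0.161
finger_force: 50.0
```

```bash
python3 - <<'E'
from h import *
a,s=snap('scene');b,_=snap('wrist')
print(s['joint_pos'].round(2),s['ee_pos'],s['ft_force'])
cv2.imwrite('pics/p8.png',np.hstack([cv2.resize(a[150:400,200:560],(400,278)),cv2.resize(b,(371,278))])[...,::-1])
E
```

```text
[-0.24 -0.2   2.31  1.25  0.22  0.2 ] [ 0.6401297  -0.00922078  0.21217414] [ 0.3274998  -0.36736399 -0.10507444]
```

View pics/p8.png

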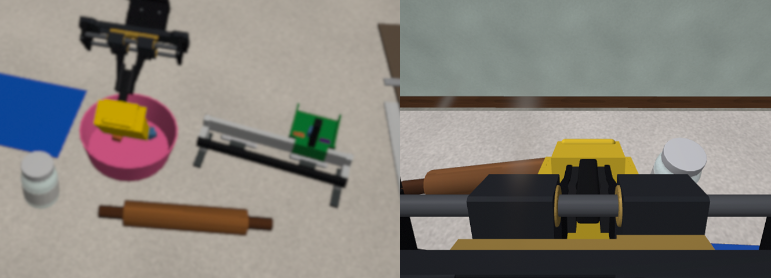

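jog_arm(
  moves=[0,0,0.2,0,0.5,0,0,0,0,0.2,0,1,0,0,0,0,0.2,0,1,0,0,0,0,0.2,0,1,0,0,0,0,0.2,0,1,0,0,0,0,0.2,0,1,0,0,0,0,0.2,0,1,0,0,0,0,0.2,0,1,0,0,0,0,0.2,0,1,0,0,0,0,0.2,0,1,0,0],
)

```text
t: 24.9
ee_pos: [0.6429, -0.0036, 0.2595]
eef_rot: [-0.01, 0.992, 0.002, 0.122]
ft_force: [-0.6, 1.1, -1.0]
finger_gap: 0.157
finger_force: 50.0
```

jog_arm(
  moves=[0,0,0,0,1,0,0,0,0,0,0,0.8,0,0,0,0,0,0,0,0,0,0,0,0,0,0,0,0],
)

```text
t: 25.3
ee_pos: [0.6429, -0.0028, 0.2578]
eef_rot: [-0.011, 0.999, 0.001, 0.045]
ft_force: [-0.4, -0.9, -1.3]
finger_gap: 0.157
finger_force: 50.0
```

```bash
python3 - <<'E'
from h import *
a,s=snap('scene');b,_=snap('wrist','w9.png')
print(s['t'],s['joint_pos'].round(2),s['ee_pos'],s['eef_rot'],s['ft_force'])
cv2.imwrite('pics/p9.png',np.hstack([cv2.resize(a[150:400,200:560],(400,278)),cv2.resize(b,(371,278))])[...,::-1])
E
```

```text
25.3 [-0.15  0.18  1.54  0.04  1.33  1.42] [ 0.64289206 -0.0028252   0.25775381] [-0.0113953   0.99889883  0.0013608   0.04549087] [-0.36662106 -0.92757151 -1.32081997]
```

View pics/p9.png

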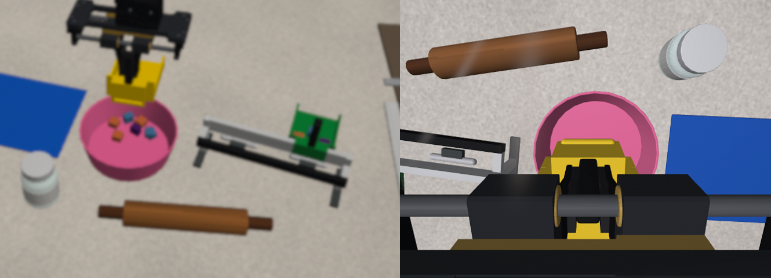

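The scene crop shows the yellow tray emptied, with the pieces in the tub. I'll level the tray and carry it to the mat.

jog_arm(
  moves=[0,-0.4,0,-0.13,0.52,0,0,0,-1,0,-0.13,0.52,0,0,-0.1,-1,0,0,0,0,0,-0.1,-1,0,0,0,0,0,-0.1,-1,0,0,0,0,0,-0.1,-1,0,0,0,0,0,-0.1,-1,0,0,0,0,0,-0.1,-1,0,0,0,0,0,-0.1,-1,0,0,0,0,0,-0.1,-1,-0.5,0,0,0,0],
)

```text
t: 26.4
ee_pos: [0.623, -0.2388, 0.2482]
eef_rot: [0.0, 1.0, 0.002, 0.002]
ft_force: [0.6, -0.4, -0.4]
finger_gap: 0.154
finger_force: 50.0
```

jog_arm(
  moves=[0,-1,-1,0,0,0,0,0,-1,-1,0,0,0,0,0,-0.6,-1,0,0,0,0,0,-0.4,-1,0,0,0,0,0,0,-0.6,0,0,0,0,0,0,0,0,0,0,0,0,0,0,0,0,0,0],
)

```text
t: 27.1
ee_pos: [0.6228, -0.3116, 0.1314]
eef_rot: [-0.001, 1.0, 0.002, -0.0]
ft_force: [0.6, -0.0, -1.0]
finger_gap: 0.155
finger_force: 50.0
```

```bash
python3 - <<'E'
from seg import *
s=ctrl.sense();print(s['ee_pos'],s['eef_rot'],s['ft_force'],s['joint_pos'].round(2))
im,_=snap('top','t10.png');c=cam('top')
for k in('terra','blue','plum'):
    for b in blobs(mask(im,k),20,300): print(k,b[0],b[1],onplane(c,*b[0],.015).round(3)[:2])
cv2.imwrite('pics/t10c.png',cv2.resize(im[190:350,90:560],(799,272))[...,::-1])
E
```

```text
[ 0.6227871  -0.3115699   0.13136129] [-9.72447547e-04  9.99997315e-01  2.10294838e-03 -3.54163112e-05] [ 0.58677911 -0.03501638 -0.98410825] [-0.58  0.48  1.41  0.    1.25  0.99]
terra [345.3 245.6] 89 [ 0.6   -0.035]
terra [153.  254.4] 89 [0.577 0.331]
terra [353.1 263.2] 92 [ 0.567 -0.05 ]
terra [325.6 270.3] 92 [0.552 0.002]
blue [312.5 253.5] 119 [0.584 0.027]
blue [137.1 266.4] 113 [0.554 0.36 ]
blue [340.1 271.6] 48 [ 0.55  -0.026]
plum [126.2 251.6] 117 [0.581 0.382]
plum [328.8 257.1] 69 [ 0.577 -0.004]
```

View pics/t10c.png

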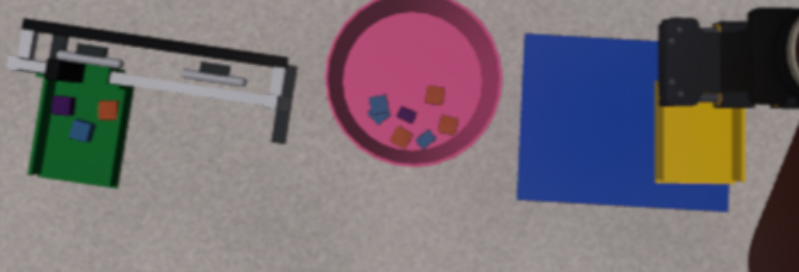

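The tub holds 7 pieces (3 terracotta, 3 blue, 1 plum), and the yellow tray is empty above the mat. I'll lower it.

jog_arm(
  moves=[0,0,-0.8,0,0,0,0,0,0,-0.6,0,0,0,0,0,0,-0.2,0,0,0,0,0,0,-0.1,0,0,0,0,0,0,0,0,0,0,0],
)

```text
t: 27.65
ee_pos: [0.6227, -0.3121, 0.0882]
eef_rot: [-0.001, 1.0, 0.002, -0.0]
ft_force: [0.2, 0.2, -0.6]
finger_gap: 0.156
finger_force: 50.0
```

jog_arm(
  moves=[0,0,-0.08,0,0,0,0,0,0,-0.08,0,0,0,0,0,0,0,0,0,0,0],
)

```text
t: 27.95
ee_pos: [0.624, -0.3128, 0.0864]
eef_rot: [-0.0, 1.0, 0.002, 0.001]
ft_force: [1.5, 1.0, 5.4]
finger_gap: 0.155
finger_force: 50.0
```

jog_arm(
  moves=[0,0,0,0,0,0,0.45,0,0,0,0,0,0,0.45,0,0,0,0,0,0,0.45,0,0,0.5,0,0,0,0.45,0,0,1,0,0,0,0.45,0,0,1,0,0,0,0.45,0,0,1,0,0,0,0.45,0,0.5,1,0,0,0,0.45,0,1,1,0,0,0,0.45,0,1,0.5,0,0,0,0.45],
)

```text
t: 28.95
ee_pos: [0.6235, -0.2501, 0.2382]
eef_rot: [0.0, 1.0, 0.001, 0.002]
ft_force: [0.6, 0.7, 0.1]
finger_gap: 0.451
finger_force: 0.0
```

jog_arm(
  moves=[0,1,0,0,0,-0.15,0.45,0,1,0,0,0,-0.15,0.45,0,1,0,0,0,-0.15,0.45,0,1,0,0,0,-0.15,0.45,0,1,0,0,0,-0.15,0.45,0,1,0,0,0,-0.15,0.45,0,1,0,0,0,-0.15,0.45,0,1,0,0,0,-0.15,0.45,0,1,0,0,0,-0.15,0.45,0,1,0,0,0,-0.11,0.45],
)

```text
t: 29.95
ee_pos: [0.6226, 0.0012, 0.2352]
eef_rot: [-0.001, 0.998, -0.062, 0.0]
ft_force: [-0.3, -0.1, -0.4]
finger_gap: 0.453
finger_force: 0.0
```

jog_arm(
  moves=[-0.1,1,0,0,0,0,0.45,-0.1,1,0,0,0,0,0.45,-0.1,1,0,0,0,0,0.45,-0.1,1,0,0,0,0,0.45,-0.1,1,0,0,0,0,0.45,0,1,0,0,0,0,0.45,0,1,0,0,0,0,0.45,0,1,0,0,0,0,0.45,0,1,0,0,0,0,0.45,0,1,0,0,0,0,0.45],
)

```text
t: 30.95
ee_pos: [0.6101, 0.2513, 0.2352]
eef_rot: [-0.001, 0.998, -0.062, 0.0]
ft_force: [-0.4, 0.2, -0.4]
finger_gap: 0.449
finger_force: 0.0
```

jog_arm(
  moves=[0,1,0,0,0,0,0.45,0,1,0,0,0,0,0.45,0,1,0,0,0,0,0.45,0,0,0,0,0,0,0.45,0,0,0,0,0,0,0.45],
)

```text
t: 31.45
ee_pos: [0.61, 0.3255, 0.2346]
eef_rot: [-0.001, 0.998, -0.061, -0.0]
ft_force: [-0.9, -0.4, 0.1]
finger_gap: 0.451
finger_force: 0.0
```

```bash
python3 - <<'E'
from h import *
im,s=snap('wrist','w11.png'); c=cam('wrist',s); print(s['t'],s['ee_pos'].round(4),s['eef_rot'].round(4),proj(c,[.6115,.3275,.162]))
t,_=snap('top','t11.png')
cv2.imwrite('pics/p11.png',np.hstack([cv2.convertScaleAbs(cv2.resize(im[100:400,170:480],(400,387)),alpha=2),cv2.resize(t[190:350,390:550],(387,387))])[...,::-1])
E
```

```text
31.45 [0.61   0.3255 0.2346] [-0.001   0.9981 -0.0612 -0.    ] [322.23948758 265.52917811]
```

View pics/p11.png

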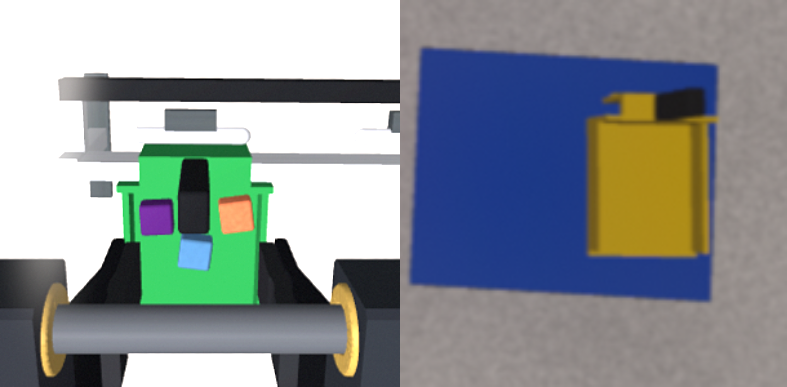

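The yellow tray stands on the mat. The green handle is at column 319.6, against a finger midpoint of 324.5, which is about 2.4 mm towards +y. I'll correct for that and grasp.

jog_arm(
  moves=[0.06,0.1,-0.76,0,0,0,0.45,0,0,-1,0,0,0,0.45,0,0,-1,0,0,0,0.45,0,0,-1,0,0,0,0.45,0,0,0,0,0,0,0,0,0,0,0,0,0,0,0,0,0,0,0,0,0,0,0,0,0,0,0,0,0,0,0,0,0,0,0,0,0,0,0,0,0,0],
)

```text
t: 32.55
ee_pos: [0.6128, 0.3279, 0.1424]
eef_rot: [-0.002, 0.998, -0.062, 0.001]
ft_force: [-0.2, -0.9, 6.5]
finger_gap: 0.157
finger_force: 50.0
```

jog_arm(
  moves=[0,0,0.2,0,0,0,0,0,0,0.2,0,0,0,0,0,0,0.2,0,0,0,0,0,0,0.2,0,0,0,0,0,0,0.4,0,0,0,0,0,0,0.4,0,0,0,0,0,0,0.4,0,0,0,0,0,0,0.4,0,0,0,0,0,0,0.4,0,0,0,0,0,0,0.4,0,0,0,0],
)

```text
t: 33.55
ee_pos: [0.6115, 0.3279, 0.2213]
eef_rot: [-0.001, 0.998, -0.062, -0.0]
ft_force: [-0.4, 0.3, -1.7]
finger_gap: 0.159
finger_force: 50.0
```

jog_arm(
  moves=[0.06,-0.3,0,0,0,0.08,0,0.06,-0.5,0,0,0,0.08,0,0.06,-0.8,0,0,0,0.08,0,0.06,-0.8,0,0,0,0.08,0,0.06,-0.8,0,0,0,0.08,0,0.06,-0.8,0,0,0,0.08,0,0.06,-0.8,0,0,0,0.08,0,0.06,-0.8,0,0,0,0.08,0,0.06,-0.8,0,0,0,0.08,0,0.06,-0.8,0,0,0,0.08,0],
)

```text
t: 34.55
ee_pos: [0.626, 0.1457, 0.219]
eef_rot: [-0.001, 1.0, -0.027, -0.001]
ft_force: [-1.0, -0.1, -2.7]
finger_gap: 0.157
finger_force: 50.0
```

jog_arm(
  moves=[0.06,-0.8,0,0,0,0.08,0,0.06,-0.8,0,0,0,0.08,0,0.06,-0.8,0,0,0,0.08,0,0.06,-0.8,0,0,0,0.08,0,0.06,-0.8,0,0,0,0.08,0,0.06,-0.8,0,0,0,0.08,0,0.06,-0.8,0,0,0,0.08,0,0.06,-0.5,0,0,0,0.06,0,0.06,-0.2,0,0,0,0,0,0,0,0,0,0,0,0],
)

```text
t: 35.55
ee_pos: [0.64, -0.0105, 0.2197]
eef_rot: [-0.001, 1.0, -0.001, -0.001]
ft_force: [-0.2, 0.2, -1.2]
finger_gap: 0.159
finger_force: 50.0
```

jog_arm(
  moves=[0,0,0,0,-0.5,0,0,0,0,0,0,-0.8,0,0,0,0,0,0,-0.8,0,0,0,0,0,0,-0.8,0,0,0,0,0,0,-0.8,0,0,0,0,-0.1,0,-0.6,0,0,0,0,-0.1,0,-0.6,0,0,0,0,-0.1,0,-0.6,0,0,0,0,0,0,-0.6,0,0,0,0,0,0,-0.6,0,0],
)

```text
t: 36.55
ee_pos: [0.6396, -0.0084, 0.2123]
eef_rot: [-0.002, 0.958, 0.001, 0.288]
ft_force: [0.4, 0.6, -2.1]
finger_gap: 0.153
finger_force: 50.0
```

jog_arm(
  moves=[0,0,0,0,-0.6,0,0,0,0,0,0,-0.6,0,0,0,0,0,0,-0.6,0,0,0,0,0,0,-0.6,0,0,0,0,0,0,-0.6,0,0,0,0,0,0,-0.6,0,0,0,0,0,0,-0.4,0,0,0,0,0,0,0,0,0,0,0,0,0,0,0,0,0,0,0,0,0,0,0],
)

```text
t: 37.55
ee_pos: [0.6406, -0.0093, 0.2134]
eef_rot: [-0.001, 0.893, 0.001, 0.45]
ft_force: [0.9, -0.1, -1.3]
finger_gap: 0.158
finger_force: 50.0
```

```bash
python3 - <<'E'
from h import *
a,s=snap('scene','s12.png'); print(s['t'],s['joint_pos'].round(2),s['ee_pos'],s['eef_rot'].round(3),s['ft_force'])
E
```

```text
37.55 [-0.23 -0.2   2.27  0.91  0.24  0.54] [ 0.64056076 -0.00931746  0.21338843] [-0.001  0.893  0.001  0.45 ] [ 0.89928898 -0.05145789 -1.28337466]
```

jog_arm(
  moves=[0,0,0.2,0,0.5,0,0,0,0,0.2,0,0.6,0,0,0,0,0.2,0,0.6,0,0,0,0,0.2,0,0.8,0,0,0,0,0.2,0,1,0,0,0,0,0.2,0,1,0,0,0,0,0.2,0,1,0,0,0,0,0.2,0,1,0,0,0,0,0.2,0,1,0,0,0,0,0.2,0,1,0,0],
)

```text
t: 38.6
ee_pos: [0.6407, -0.0101, 0.2636]
eef_rot: [-0.0, 0.995, -0.0, 0.096]
ft_force: [0.0, 0.1, -0.9]
finger_gap: 0.156
finger_force: 50.0
```

jog_arm(
  moves=[0,0,0,0,1,0,0,0,0,0,0,1,0,0,0,0,0,0,0.7,0,0,0,0,0,0,0,0,0],
)

```text
t: 39.0
ee_pos: [0.6415, -0.01, 0.2619]
eef_rot: [-0.001, 1.0, -0.0, -0.021]
ft_force: [0.2, -0.7, -2.2]
finger_gap: 0.158
finger_force: 50.0
```

```bash
python3 - <<'E'
from h import *
a,s=snap('scene','s13.png')
print(s['t'],s['joint_pos'].round(2),s['ee_pos'],s['eef_rot'],s['ft_force'])
cv2.imwrite('pics/p13.png',cv2.resize(a[150:350,140:440],(780,520),interpolation=cv2.INTER_CUBIC)[...,::-1])
E
```

```text
39.0 [-0.14  0.28  1.42 -0.    1.48  1.44] [ 0.64153812 -0.01001441  0.26186275] [-6.74343885e-04  9.99784441e-01 -4.77025038e-04 -2.07458455e-02] [ 0.17523553 -0.69492773 -2.15970507]
```

View pics/p13.png

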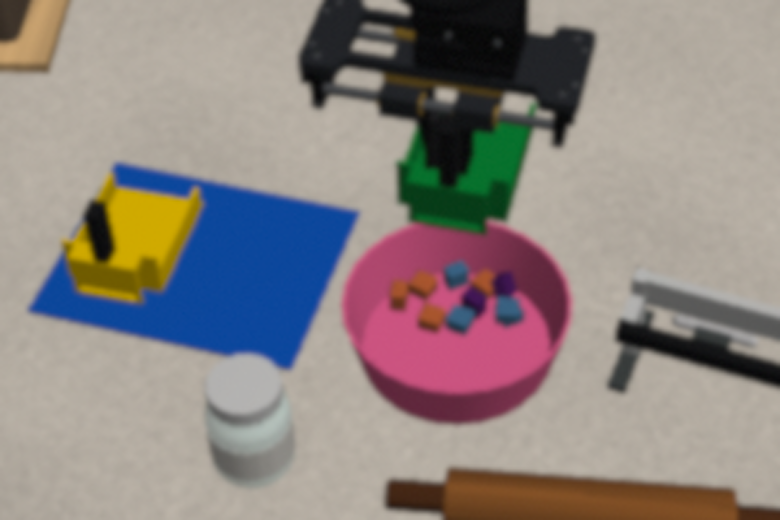

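The scene crop shows the tub holding four terracotta, at least three blue and two plum pieces. The green tray looks empty. Next it goes to the mat.

jog_arm(
  moves=[-0.1,-0.5,0,0,-0.24,0,0,-0.1,-1,0,0,-0.24,0,0,-0.1,-1,0,0,0,0,0,-0.1,-1,0,0,0,0,0,-0.1,-1,0,0,0,0,0,-0.1,-1,0,0,0,0,0,-0.1,-1,-0.5,0,0,0,0,0,-0.8,-1,0,0,0,0,0,-0.4,-1,0,0,0,0,0,0,-1,0,0,0,0],
)

```text
t: 40.05
ee_pos: [0.6216, -0.2049, 0.1749]
eef_rot: [-0.0, 1.0, -0.001, 0.002]
ft_force: [-0.8, 0.2, -2.3]
finger_gap: 0.161
finger_force: 50.0
```

jog_arm(
  moves=[0,0,-1,0,0,0,0,0,0,-0.7,0,0,0,0,0,0,0,0,0,0,0,0,0,0,0,0,0,0],
)

```text
t: 40.45
ee_pos: [0.6226, -0.2023, 0.1331]
eef_rot: [-0.001, 1.0, 0.0, 0.001]
ft_force: [-0.1, -0.3, -0.8]
finger_gap: 0.152
finger_force: 50.0
```

```bash
python3 - <<'E'
from seg import *
s=ctrl.sense();print(s['ee_pos'],s['eef_rot'],s['ft_force'])
im,_=snap('top','t14.png');c=cam('top')
for k in('terra','blue','plum'):
    for b in blobs(mask(im,k),10,400): print(k,b[0],b[1],onplane(c,*b[0],.015).round(3)[:2])
a=cv2.resize(im[180:350,390:560],(400,400)); b=cv2.resize(im[180:300,273:393],(399,399))
cv2.imwrite('pics/p14.png',cv2.convertScaleAbs(np.hstack([b,a]),alpha=1.5)[...,::-1])
E
```

```text
[ 0.62259954 -0.20226857  0.13308598] [-1.21211425e-03  9.99998748e-01  9.32562045e-05  1.01327084e-03] [-0.08786767 -0.28203561 -0.7594325 ]
terra [285.4 148. ] 10 [0.787 0.083]
terra [635. 173.] 75 [ 0.75  -0.593]
terra [345.4 245.5] 90 [ 0.6   -0.035]
terra [362.4 254.4] 67 [ 0.584 -0.068]
terra [353.4 263.9] 93 [ 0.565 -0.051]
terra [325.9 270.3] 86 [0.552 0.001]
blue [332.9 247.3] 71 [ 0.596 -0.012]
blue [312.  252.9] 123 [0.585 0.028]
blue [340.1 271.6] 48 [ 0.55  -0.026]
blue [513.4 305.6] 89 [ 0.492 -0.355]
plum [328.8 257.2] 63 [ 0.577 -0.004]
plum [316.5 265.8] 109 [0.561 0.019]Traceback (most recent call last):
  File "<stdin>", line 7, in <module>
    return _nx.concatenate(arrs, 1, dtype=dtype, casting=casting)
           ~~~~~~~~~~~~~~~^^^^^^^^^^^^^^^^^^^^^^^^^^^^^^^^^^^^^^^
ValueError: all the input array dimensions except for the concatenation axis must match exactly, but along dimension 0, the array at index 0 has size 399 and the array at index 1 has size 400
```

The tub count matches all 10 pieces: 4 terracotta, 4 blue (two of them stacked) and 2 plum. I'll set the green tray down.

jog_arm(
  moves=[0,0,-0.8,0,0,0,0,0,0,-0.7,0,0,0,0,0,0,-0.2,0,0,0,0,0,0,-0.1,0,0,0,0,0,0,-0.08,0,0,0,0,0,0,0,0,0,0,0],
)

```text
t: 41.1
ee_pos: [0.6231, -0.2021, 0.0865]
eef_rot: [-0.001, 1.0, 0.0, 0.001]
ft_force: [-1.7, 2.2, 4.3]
finger_gap: 0.155
finger_force: 50.0
```

Contact at 4.3 N. I'll release, rise, and back off for a final look.

jog_arm(
  moves=[0,0,0,0,0,0,0.45,0,0,0,0,0,0,0.45,0,0,0,0,0,0,0.45,0,0,0.5,0,0,0,0.45,0,0,1,0,0,0,0.45,0,0,1,0,0,0,0.45,0,0,1,0,0,0,0.45,-1,0,1,0,0,0,0.45,-1,0,1,0,0,0,0.45,-1,0,1,0,0,0,0.45],
)

```text
t: 42.1
ee_pos: [0.5469, -0.2019, 0.2497]
eef_rot: [-0.001, 1.0, 0.0, 0.001]
ft_force: [1.0, 0.0, 0.2]
finger_gap: 0.452
finger_force: 0.0
```

jog_arm(
  moves=[-1,0,0,0,0,0,0.45,-1,0,0,0,0,0,0.45,-1,0,0,0,0,0,0.45,-1,0,0,0,0,0,0.45,0,0,0,0,0,0,0.45,0,0,0,0,0,0,0.45,0,0,0,0,0,0,0.45],
)

```text
t: 42.8
ee_pos: [0.4485, -0.2022, 0.2485]
eef_rot: [-0.001, 1.0, 0.0, 0.001]
ft_force: [-0.2, -0.2, 0.0]
finger_gap: 0.449
finger_force: 0.0
```

```bash
python3 - <<'E'
from seg import *
s=ctrl.sense();print(s['t'],s['ee_pos'],s['ft_force'])
a,_=snap('scene','s15.png');im,_=snap('top','t15.png');c=cam('top')
for k in('terra','blue','plum'):
    for b in blobs(mask(im,k),10,400): print(k,b[0],b[1],onplane(c,*b[0],.015).round(3)[:2])
for k in('yellow','green'):
    b=max(blobs(mask(im,k),100,1e6),key=lambda b:b[1]); print(k,b[0],onplane(c,*b[0],.008).round(3))
cv2.imwrite('pics/p15.png',np.hstack([cv2.resize(im[170:350,260:560],(400,240)),cv2.resize(a[180:330,140:390],(400,240))])[...,::-1])
E
```

```text
42.8 [ 0.44850577 -0.20215116  0.24852161] [-0.17330165 -0.24967715  0.00749086]
terra [635.3 187.9] 272 [ 0.721 -0.592]
terra [345.3 245.6] 90 [ 0.6   -0.035]
terra [362.4 254.4] 66 [ 0.584 -0.068]
terra [353.4 263.8] 93 [ 0.566 -0.051]
terra [326.  270.4] 85 [0.552 0.001]
blue [518.5 256.5] 64 [ 0.585 -0.366]
blue [332.9 247.3] 71 [ 0.596 -0.012]
blue [312. 253.] 123 [0.585 0.028]
blue [340.1 271.6] 48 [ 0.55  -0.026]
plum [328.8 257.2] 69 [ 0.577 -0.004]
plum [316.5 265.6] 113 [0.561 0.019]
yellow [492.1 265.2] [ 0.567 -0.318  0.008]
green [432.5 268.4] [ 0.559 -0.204  0.008]
```

View pics/p15.png

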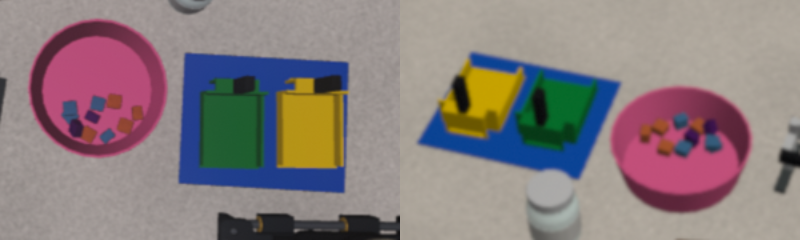

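Both trays stand upright and side by side on the mat. All the pieces are in the tub and none lie on the table.

```bash
python3 -c "
from rig import ctrl
print(ctrl.close_job())"
```

```text
the job is handed in; nothing more can be done
None
```

I handed the job in at about 43 s of the 208 s limit: both trays stand empty on the mat, and the camera views show all 10 pieces in the tub, though one blue is counted from a stacked pair; no verdict came back.

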